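# Gauge the thickness of a soap slab in a slotted fixture

### The job

Check the thickness of the olive-green soap slab in the wooden gauging fixture: first lift the gauge foot well clear of the slab's height, then push the slab along the table squarely into the slot until it is fully home against the back stop, tip the gate down flat behind it, and last lower the gauge foot gently until it rests on the slab, and leave it there. Leave everything else on the table where it stands.

Things in the scene. Friction and masses are not known exactly. Their poses are not given: they have to be found in the camera images.
- fixture: Brown wooden gauging fixture fixed to the table. Origin: the point on the table where the slab's origin lies when home; x points into the slot, away from the robot, y left, z up. Low blocks (10 mm high, y +-67 to +-111, x -74 to 12 mm) beside the mouth carry a hinge post (x -66, y 104, 58 mm high) and a rest post (x -66, y -85, 36 mm high).
- slot_mouth (a point): Middle of the slot's mouth on the table, fixture x = -20 mm. The slot has no floor: side rails 31 mm high with inner faces at y = +-46.5 mm run from here to the back stop; lips reach 8 mm inward over the slab's edges, undersides 25 mm above the table. In front (fixture x -20 to -45 mm) 25 mm high guides flare to about +-58 mm.
- back_stop (a point): Middle of the back stop's face on the table, fixture x = 55 mm, 31 mm high. A slab against it is home; its rear edge is then at fixture x = -55 mm, just outside the guides. Behind it a column (x 71 to 99 mm, 130 mm high) carries an arm 34 mm wide (z 108 to 130 mm) forward over the slot; the gauge runs through the arm at fixture x = y = 0.
- slab: Olive-green soap slab, loose, 110 mm long (its x), 90 wide (its y), 22 thick, about 0.24 kg, flat on the table left or right of the lane in front of the slot, turned up to 0.35 rad from the fixture. Origin: centre of its underside. Wider than the gripper opens: push it along the table. It enters lengthwise, its x along the slot's, 1.5 mm free each side.
- gauge (a joint): Height of the gauge foot's flat underside above the table, m, 0 to 0.070. Starts at 0.004 to 0.014, blocking the slot; reads the slab's thickness, 0.022, when resting on it. The foot is a 32 mm disc on an upright rod, lightly sprung; friction (about 2.5 N) holds it where it is left, 4 N moves it. Lift it by the knob; to lower, grip the knob or press its top.
- gauge_knob (a point): Centre of the top face of the gauge's dark wooden knob, an upright cylinder 30 mm in diameter and 34 mm high above the fixture's arm; 184 mm above the foot's underside. The rod under the knob is 12 mm thick and enters the arm's top at z = 130 mm.
- gate (a joint): Gate angle, rad: 0 = down, level across the lane behind the slab; it opens upward to 2.2, leaning outward (fixture +y) past upright on its stop, and starts open (1.9 or more, falling back to 2.2). Push its bar inward (towards fixture -y) well past upright, to about 1.0, and it falls slowly shut. A 60 mm wide tongue under it drops to 9 mm above the table, 5 mm behind a slab that is home.
- gate_hinge (a point): Point on the gate's hinge axis, fixture (-66, 90, 45) mm; the axis is parallel to the fixture's x. The wooden bar runs from here to the gate tip; it is 12 mm thick along fixture x, 14 mm the other way. It cannot come down while the slab sticks out too far.
- gate_tip (a point): Middle of the free end of the gate's bar, 180 mm from the hinge axis.
- tub: Bystander: open white plastic cup, rim diameter 72 mm, 60 mm high, standing beside the lane on the side where the slab is not. Origin at the centre of its underside.
- bottle: Bystander: tall glass bottle, 76 mm diameter, 260 mm high. Origin at the centre of its underside.
- tumbler: Bystander: glass tumbler, 72 mm diameter, 110 mm high. Origin at the centre of its underside.
- mug: Bystander: white mug, 80 mm diameter, 90 mm high. Origin at the centre of its underside.
- jar: Bystander: small glass jar with metal cap, 60 mm diameter, 70 mm high, standing beside the fixture. Origin at the centre of its underside.
- spatula: Bystander: wooden-handled spatula lying on the table. Origin at its middle, underside.

How it is judged:
By the outcome, as a careful person would: the job done as asked, in the order asked, and still so for the second after the job is handed in, with the robot touching nothing.
It also fails if it takes over 67 s, if anything falls off the work surface, if the arm or the gripper's body presses on something with over 40 N, if the wrist force passes 120 N, or if a joint passes its speed limit or range.

### The arm

A 7-joint arm with a two-finger parallel gripper is mounted at the origin on the work surface. World frame = base frame: x ahead of the robot, y to its left, z up, the work surface at z = 0. Lengths are in m, angles in rad, forces in N, time in s.
With the tool pointing down it reaches from about 0.425 to 0.875 m from the base axis. Payload 4.7 kg.
Tool frame: the origin (TCP) lies midway between the tips of the shut fingers; the grasp point (between the pads) lies 19 mm behind it; z points along the fingers, y is the line along which they close (so a half turn about z gives the same grasp; the last joint's range is limited). The gripper opens to 87 mm and grips with 3 to 60 N. Pads are 19 mm wide; open, the fingers measure 117 mm over their backs; the gripper's body (75 mm by 190 mm) begins 51 mm behind the grasp point.
Start: joints at [-1.237, 0.321, -0.07, 1.45, 0.023, 1.371, -0.057], TCP at [0.204, 0.617, 0.19] pointing down, gripper open.
Joint ranges: [-2.86, 2.86], [-0.3, 2.09], [-1.38, 1.24], [0.06, 2.45], [-1.56, 4.7], [0.09, 2.05], [-2.69, 2.69]. Speed limits (rad/s): [2.57, 2.57, 3.14, 3.14, 3.14, 3.14, 3.14].

### API

Orientations are given as a rotation vector (axis times angle).
In Python, from bench import ctrl gives the robot as it stands. The module is installed in compiled form; this text tells all that it offers.
- The arm moves only by the tool carry_out, never from a script. Its argument "steps" is a list of rows, each a list of 7 numbers: the turn, a rotation vector about the world's x, y, z in degrees, then the shift along the world's x, y, z in cm, then the opening, from 0 (shut) to 1 (fully open). A call has 1 to 12 rows; each row is the pose to reach, as a shift and turn from the pose commanded when the call began; what a row does not reach only later rows make up. A row lasts 1/10 s, in which the tool goes at most 50 mm and 8.59 degrees, less where a joint would pass 70% of its speed; a pose out of reach is approached as far as the arm can. A call with a gripper value outside its range is refused whole. The fingers move at their own pace and stop on an object; "squeeze" is the grip in N (left out, the last holds). Time passes only in rows, so rows that repeat a pose let the fingers close. It gives the time, the measured TCP pose, the force, the opening and the grip force at its end, in the units of the state.
- ctrl.get_state(): the state, without advancing time (a new reading comes with each control period).
- ctrl.get_image(name): name is "side" or "top" or "wrist"; returns a dict with "pixels" (384x512x3 uint8, red, green, blue), "camera_matrix" (3x3 intrinsics, pixels), "cam_to_world" (4x4, takes a point from camera to world coordinates); the wrist camera has in their place "T_tool_cam" (4x4, takes a point from camera to tool coordinates, whose origin is the TCP and whose axes are the flange's). Camera axes: x right, y down, z forward; pixel columns grow to the right and rows downward; lengths in m; the calibration is good to about 2 mm. The wrist camera is an equidistant fisheye: a pixel r from the principal point sees the ray r / f radians off the axis. A picture is of the moment at which its call begins: read the wrist's pose just before it. There is no depth.
- ctrl.close_job(): hands the job in; it is judged then, once.
The state is a dict: "time": time; "joint_positions": joint angles; "qd": joint speeds; "joint_torque": joint torques, N m; "position": TCP position; "tool_rot": TCP orientation; "ft_force": force on the tool from outside, world axes, zero at the start; "torque": the same for the moment, N m; "grip_width": opening from 0.0 (shut) to 1.0 (fully open); "grip_force": force on a finger pad.
Only numpy, scipy, OpenCV 4.12 (cv2) and the standard library are available. Lean on these libraries where they do the work, as an engineer would, in place of code of your own. Each camera call takes 0.05 s, during which the arm holds its last target. There are 200 camera calls.

## Working session

There is one attempt and no reset: what is moved stays moved. The work goes in short steps, Python scripts to look and compute and a tool call to move; the robot and the scene stay as the last step left them, time stands still between calls to the robot, and variables do not carry over. Pictures are saved under pics/ and viewed, at most 10 in all, crops included, and the job is handed in when it is done.

Besides the shell and the picture viewer there is one more tool, called after "Emit:" in YAML: its name, and indented under it one key for each argument. carry_out: Moves the arm, as the interface text tells. Its arguments: {"type":"object","properties":{"steps":{"type":"array","items":{"type":"array","items":{"type":"number"}}},"squeeze":{"type":"number"}},"required":["steps"]}

```bash
mkdir -p pics
cat > h.py <<'E'
import numpy as np, cv2, json
from bench import ctrl
def grab(n,f):
    im=ctrl.get_image(n); p=im["pixels"]; cv2.imwrite(f"pics/{f}.png",cv2.cvtColor(p,cv2.COLOR_RGB2BGR))
    np.savez(f"pics/{f}.npz",p=p,K=im["camera_matrix"],T=im.get("cam_to_world",np.eye(4))); return f
def load(f):
    d=np.load(f"pics/{f}.npz"); return d["p"],d["K"],d["T"]
def ray(f,u,v):
    _,K,T=load(f); d=T[:3,:3]@np.linalg.solve(K,[u,v,1.]); return T[:3,3],d
def on(f,u,v,z):
    o,d=ray(f,u,v); return o+d*(z-o[2])/d[2]
def proj(f,P):
    _,K,T=load(f); c=T[:3,:3].T@(np.array(P)-T[:3,3]); q=K@c; return q[:2]/q[2]
E
python3 - <<'E'
from h import *
s=ctrl.get_state(); print(s)
a=[cv2.imread(f"pics/{grab(n,n+'0')}.png") for n in("top","side")]
for n in("top0","side0"): _,K,T=load(n);print(K.round(1).tolist(),T.round(3).tolist())
for n,i in zip(("top","side"),a): cv2.imwrite(f"pics/{n}0b.png",cv2.resize(i,(800,600)))
E
```

```text
{'time': 0.0, 'joint_positions': array([-1.23687727,  0.3217954 , -0.07009138,  1.45169542,  0.02259073,
        1.37080478, -0.05691211]), 'qd': array([ 1.10807186e-03, -4.00572756e-04, -4.25196411e-04,  2.14411583e-04,
       -3.00566663e-06, -6.87638607e-05, -7.19742568e-05]), 'joint_torque': array([ 5.56428495e-04, -4.91274011e+01, -4.03515631e-01, -3.12531781e+01,
       -6.38191542e-02,  4.33324242e-02,  1.67643548e-04]), 'position': array([0.20420241, 0.61642801, 0.18876931]), 'tool_rot': array([-5.00161371e-01, -3.10130185e+00,  2.99003555e-03]), 'ft_force': array([ 0.6619273 ,  0.42018717, -0.17553721]), 'torque': array([0.00943932, 0.00788006, 0.05068725]), 'grip_force': 0.0, 'grip_width': 0.9987344324901808}
[[411.2, 0.0, 259.9], [0.0, 411.2, 186.1], [0.0, 0.0, 1.0]] [[0.017, -0.985, 0.172, 0.329], [-1.0, -0.019, -0.012, 0.004], [0.015, -0.172, -0.985, 1.448], [0.0, 0.0, 0.0, 1.0]]
[[428.2, 0.0, 262.5], [0.0, 428.2, 191.4], [0.0, 0.0, 1.0]] [[0.919, -0.205, 0.336, 0.021], [-0.393, -0.505, 0.768, -1.293], [0.012, -0.838, -0.545, 1.024], [0.0, 0.0, 0.0, 1.0]]
```

View pics/top0b.png

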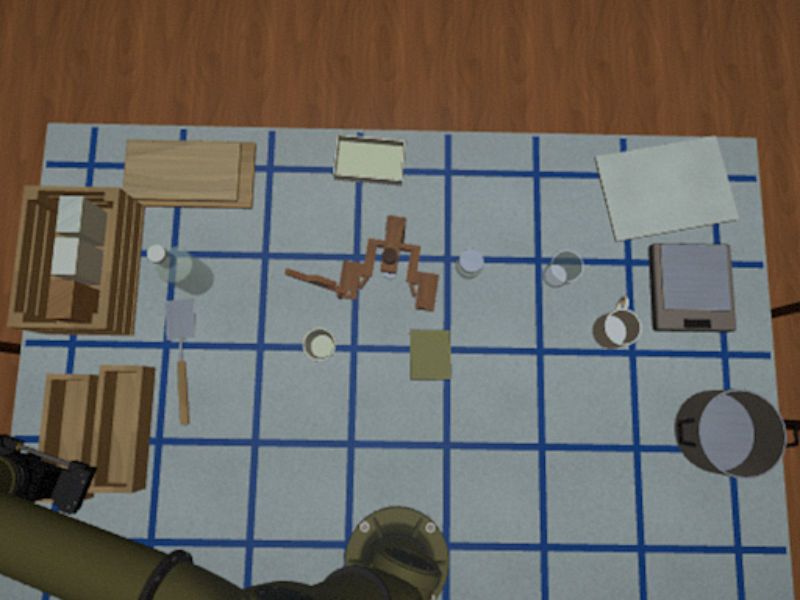

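View pics/side0b.png

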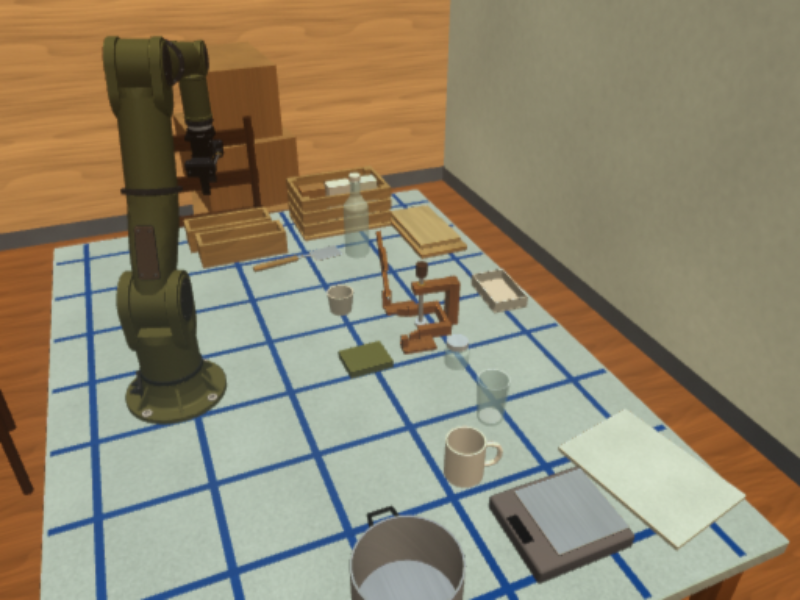

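The top view (800-px scale) shows the slab at about (431,355), the tub at (319,345), the fixture around (390,260) with the gate leaning left to (288,272), and the jar at (471,262). The side view shows the gauge knob at (422,268) and the gate standing open. I'll crop both around the fixture to get precise corners.

Run:
```python
from h import *
a=cv2.imread("pics/top0.png")[130:250,175:310]; b=cv2.imread("pics/side0.png")[140:245,200:310]
a=cv2.resize(a,None,fx=5,fy=5,interpolation=cv2.INTER_CUBIC); b=cv2.resize(b,None,fx=5,fy=5,interpolation=cv2.INTER_CUBIC)
cv2.imwrite("pics/ca.png",a);cv2.imwrite("pics/cb.png",b)
p,K,T=load("top0"); hsv=cv2.cvtColor(p,cv2.COLOR_RGB2HSV)
for (u,v) in [(276,227),(250,186),(255,140),(273,185)]: print(hsv[v,u])
m=cv2.inRange(hsv,(22,90,40),(40,255,200)); m[:200]=0;m[255:]=0;m[:,:240]=0;m[:,310:]=0
c=max(cv2.findContours(m,0,1)[0],key=cv2.contourArea); r=cv2.minAreaRect(c); print(r)
B=np.array([on("top0",*q,.022) for q in cv2.boxPoints(r)]);print(B.round(4),B.mean(0).round(4))
```

```text
[ 31  84 112]
[ 90  18 140]
[ 11 116 108]
[ 14 122 113]
((286.0, 230.0), (22.0, 2.0), 90.0)
[[ 0.4636 -0.102   0.022 ]
 [ 0.4637 -0.1089  0.022 ]
 [ 0.3879 -0.1093  0.022 ]
 [ 0.3878 -0.1024  0.022 ]] [ 0.4257 -0.1057  0.022 ]
```

View pics/ca.png

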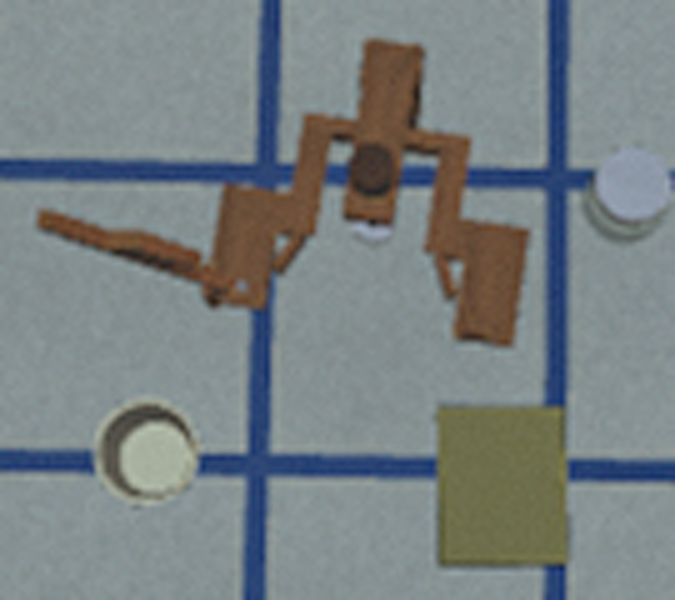

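View pics/cb.png

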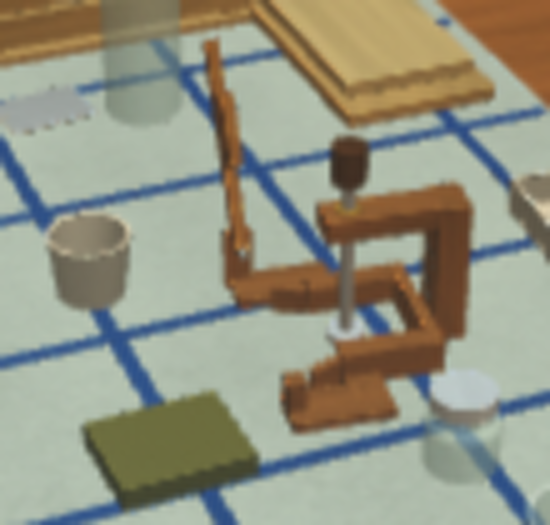

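The top crop shows fixture corners: right block (527,232) and (513,346), left block (226,186) and (266,308), knob (373,169), and slab corners (438,406) to (567,566). The side crop shows the knob top centre near (350,145).

```bash
cat >> h.py <<'E'
def kabsch(A,B): # fixture pts A -> world B (2D)
    A=np.array(A);B=np.array(B);a=A-A.mean(0);b=B-B.mean(0)
    t=np.arctan2((a[:,0]*b[:,1]-a[:,1]*b[:,0]).sum(),(a*b).sum()); R=np.array([[np.cos(t),-np.sin(t)],[np.sin(t),np.cos(t)]])
    return t,B.mean(0)-R@A.mean(0),R,np.linalg.norm(A@R.T+B.mean(0)-A.mean(0)@R.T-B,axis=1)
def tri(f,p,g,q):
    o,d=ray(f,*p);o2,d2=ray(g,*q); s=np.linalg.lstsq(np.c_[d,-d2],o2-o,rcond=None)[0]
    P,Q=o+s[0]*d,o2+s[1]*d2; return (P+Q)/2,np.linalg.norm(P-Q)
E
python3 - <<'E'
from h import *
c=lambda x,y:(175+(x+.5)/5-.5,130+(y+.5)/5-.5)
s=lambda x,y:(200+(x+.5)/5-.5,140+(y+.5)/5-.5)
top=lambda x,y,z:on("top0",*c(x,y),z)[:2]
A=[(.012,-.111),(-.074,-.111),(.012,.111),(-.074,.067)]
B=[top(527,232,.01),top(513,346,.01),top(226,186,.01),top(266,308,.01)]
t,o,R,e=kabsch(A,B); print("fix",t,o,e)
l,r=top(307,115,.031),top(469,138,.031);print("backstop rear mid in fix",R.T@((l+r)/2-o),"yaw",np.arctan2(*(l-r)[::-1])-np.pi/2)
l,r=top(365,39,.13),top(423,46,.13);print("arm back",R.T@(l-o),R.T@(r-o))
k,g=tri("top0",c(373,162),"side0",s(350,143));print("knob",k,g,R.T@(k[:2]-o))
for h in (.19,.194,.198): p=top(373,168,h);print(h,p,R.T@(p-o))
tip,g=tri("top0",c(42,219),"side0",s(211,43));print("tip",tip,g,R.T@(tip[:2]-o))
S=np.array([top(*q,.022) for q in [(438,406),(567,406),(567,566),(438,564)]]);print(S)
t2,o2,R2,e2=kabsch([(.055,.045),(.055,-.045),(-.055,-.045),(-.055,.045)],S);print("slab",t2,o2,e2,"in fix",R.T@(o2-o),t2-t)
q=top(148,455,.055);print("tub",q,R.T@(q-o)); q=top(632,185,.07);print("jar",q,R.T@(q-o))
E
```

```text
fix -0.13299543259282917 [0.62232861 0.02504756] [0.00292856 0.00147596 0.00253364 0.00192907]
backstop rear mid in fix [0.06632516 0.0002548 ] yaw -0.12453627471620021
arm back [0.09834196 0.02027604] [ 0.0994953  -0.01851328]
knob [0.62513513 0.02399422 0.18971195] 0.0006457274515820795 [ 0.00292141 -0.00067188]
0.19 [0.62089328 0.0240013 ] [-0.00128392 -0.00122735]
0.194 [0.61996632 0.02393913] [-0.00219445 -0.00141189]
0.198 [0.61903936 0.02387697] [-0.00310498 -0.00159643]
tip [0.58642888 0.22974212 0.18575436] 0.002820929033955122 [-0.06272596  0.19812649]
[[ 0.49077741 -0.02226207]
 [ 0.49243299 -0.11224799]
 [ 0.3817974  -0.11279778]
 [ 0.38163087 -0.02398118]]
slab 0.010270013740352905 [ 0.43665967 -0.06782226] [0.00041722 0.00031416 0.00067204 0.00073171] in fix [-0.17171445 -0.11667009] 0.14326544633318208
tub [0.45013619 0.17403072] [-0.19042753  0.12483415]
jar [ 0.64032421 -0.1522699 ] [ 0.04134963 -0.17336531]
```

Emit:
carry_out:
  steps:
    - [0,0,1,2.6,-3.7,2,1]
    - [0,0,2,5.2,-7.4,4,1]
    - [0,0,3,7.8,-11.1,6,1]
    - [0,0,4,10.4,-14.8,8,1]
    - [0,0,5,13,-18.5,8,1]
    - [0,0,6,15.6,-22.2,8,1]
    - [0,0,7,18.2,-25.9,8,1]
    - [0,0,8,20.8,-29.6,8,1]
    - [0,0,9,23.4,-33.3,8,1]
    - [0,0,10,26,-37,8,1]
    - [0,0,10.7,28.6,-40.7,8,1]
    - [0,0,10.7,31.2,-44.4,8,1]

```text
time: 1.3
position: [0.5169, 0.1713, 0.2696]
tool_rot: [-0.208, -3.134, -0.0]
ft_force: [-0.0, 0.3, 0.2]
grip_width: 1.002
grip_force: 0.0
```

Emit:
carry_out:
  steps:
    - [0,0,0,2.6,-3.7,0,1]
    - [0,0,0,5.2,-7.4,0,1]
    - [0,0,0,7.8,-11.1,0,1]
    - [0,0,0,9.5,-13.5,0,1]
    - [0,0,0,10.6,-14.8,0,1]
    - [0,0,0,10.6,-14.8,0,1]
    - [0,0,0,10.6,-14.8,0,1]
    - [0,0,0,10.6,-14.8,0,1]

```text
time: 2.1
position: [0.6218, 0.0269, 0.2697]
tool_rot: [-0.205, -3.134, -0.002]
ft_force: [-0.2, 0.1, 1.0]
grip_width: 1.0
grip_force: 0.0
```

Run:
```python
from h import *
s=ctrl.get_state(); print(s["time"],s["position"],s["tool_rot"],s["joint_positions"])
w=ctrl.get_image("wrist");print({k:np.round(v,4).tolist() for k,v in w.items() if k!="pixels"})
cv2.imwrite("pics/w1.png",cv2.cvtColor(w["pixels"],cv2.COLOR_RGB2BGR))
```

```text
2.1 [0.62178719 0.02689958 0.2697051 ] [-2.05182400e-01 -3.13419789e+00 -1.62373293e-03] [-0.46579013  0.24883552  0.47196206  1.41295939 -0.11351234  1.50708489
  1.44099944]
{'camera_matrix': [[297.3186, 0.0, 258.9666], [0.0, 297.3186, 195.8475], [0.0, 0.0, 1.0]], 'T_tool_cam': [[0.0005, -0.9536, -0.3009, 0.0824], [1.0, 0.0003, 0.0005, 0.0002], [-0.0004, -0.3009, 0.9536, -0.1943], [0.0, 0.0, 0.0, 1.0]]}
```

View pics/w1.png

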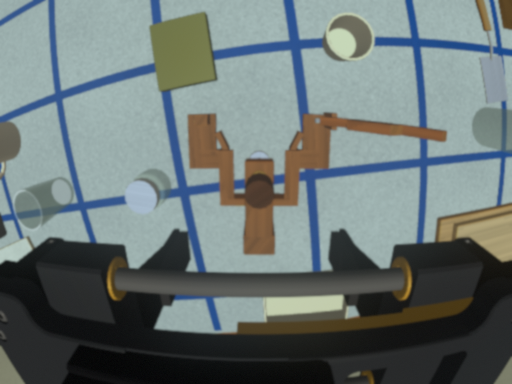

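The wrist view shows the knob at (259,190), the fixture nearly square to the image, with block outer corners at (189,115), (190,167) and (330,168), and arm back corners at (244,253) and (274,253).

```bash
cat >> h.py <<'E'
from scipy.spatial.transform import Rotation as Ro
KW=np.array([297.3186,258.9666,195.8475])
TC=np.array([[.0005,-.9536,-.3009,.0824],[1,.0003,.0005,.0002],[-.0004,-.3009,.9536,-.1943]])
def won(pos,rv,u,v,z):
    d=np.array([u-KW[1],v-KW[2]]);r=np.linalg.norm(d);a=r/KW[0];c=np.r_[d/r*np.sin(a),np.cos(a)]
    R=Ro.from_rotvec(rv).as_matrix();w=R@TC[:,:3]@c;o=pos+R@TC[:,3];return o+w*(z-o[2])/w[2]
E
python3 - <<'E'
from h import *
p=np.array([.62179,.0269,.2697]);rv=np.array([-.2052,-3.1342,-.0016])
W=lambda u,v,z:won(p,rv,u,v,z)[:2]
A=[(-.074,-.111),(.012,-.111),(.012,.111)]
B=[W(189,115,.01),W(190,167,.01),W(330,168,.01)]
t,o,R,e=kabsch(A,B);print(t,o,e)
for n,q in dict(knob=(259,190,.19),armbl=(274,253,.13),armbr=(244,253,.13),armfl=(273,159,.13),armfr=(247,159,.13),bsl=(298,205,.031),bsr=(221,205,.031)).items():
    x=W(*q);print(n,x,R.T@(x-o))
im=cv2.imread("pics/w1.png");h=cv2.cvtColor(im,cv2.COLOR_BGR2HSV);k=cv2.inRange(im,(0,0,0),(60,60,75));k[:160]=0;k[225:]=0;k[:,:235]=0;k[:,285:]=0
c=max(cv2.findContours(k,0,1)[0],key=cv2.contourArea);print(cv2.minEnclosingCircle(c),cv2.boundingRect(c))
E
```

```text
-0.13194461714794767 [0.62467409 0.02955312] [0.00235708 0.00181489 0.00057058]
knob [0.61997448 0.02759329] [-0.00440092 -0.00256109]
armbl [0.72258527 0.03347776] [0.0965438  0.01677193]
armbr [ 0.7176011  -0.00434625] [ 0.09657915 -0.02137904]
armfl [0.60295569 0.04601244] [-0.02369504  0.01345893]
armfr [0.59910665 0.01662067] [-0.02364379 -0.01618375]
bsl [0.6981094  0.07862905] [0.06634047 0.05831066]
bsr [ 0.68253293 -0.03980015] [ 0.06648018 -0.06113841]
((258.6000061035156, 185.0), 12.75783634185791) (246, 174, 26, 15)
```

Emit:
carry_out:
  steps:
    - [0,0,0,0.1,0,-3,1]
    - [0,0,0,0.1,0,-6,1]
    - [0,0,0,0.1,0,-9,1]
    - [0,0,0,0.1,0,-11,1]
    - [0,0,0,0.1,0,-11.3,1]
    - [0,0,0,0.1,0,-11.3,0.1]
    - [0,0,0,0.1,0,-11.3,0.1]
    - [0,0,0,0.1,0,-11.3,0.1]
    - [0,0,0,0.1,0,-11.3,0.1]
    - [0,0,0,0.1,0,-11.3,0.1]
    - [0,0,0,0.1,0,-11.3,0.1]
    - [0,0,0,0.1,0,-11.3,0.1]
  squeeze: 15

```text
time: 3.35
position: [0.6234, 0.025, 0.157]
tool_rot: [0.209, 3.134, 0.0]
ft_force: [0.6, 0.7, -1.1]
grip_width: 0.447
grip_force: 0.0
```

Emit:
carry_out:
  steps:
    - [0,0,0,0,0,0,0.1]
    - [0,0,0,0,0,0,0.1]
    - [0,0,0,0,0,0,0.1]
    - [0,0,0,0,0,0,0.1]
    - [0,0,0,0,0,0,0.1]

```text
time: 3.85
position: [0.6235, 0.025, 0.157]
tool_rot: [0.209, 3.134, 0.0]
ft_force: [-0.5, 0.6, 0.9]
grip_width: 0.116
grip_force: 0.6
```

Run:
```python
from h import *
print(ctrl.get_state())
a=cv2.imread(f"pics/{grab('side','side1')}.png")[140:245,200:310]
b=cv2.imread(f"pics/{grab('top','top1')}.png")[110:230,190:310]
cv2.imwrite("pics/c1.png",np.hstack([cv2.resize(a,(400,400)),cv2.resize(b,(400,400))]))
```

```text
{'time': 3.85, 'joint_positions': array([-0.45916321,  0.29699911,  0.46152259,  1.58167728, -0.13587417,
        1.29457836,  1.45970088]), 'qd': array([-0.00139129, -0.00023652,  0.00149528,  0.00129998, -0.00124804,
        0.00206419,  0.00021267]), 'joint_torque': array([-1.99009309e-02, -4.25943482e+01,  4.32662398e+00, -2.97944391e+01,
        3.20660183e-02,  8.20696587e-02,  1.73013979e-05]), 'position': array([0.62347421, 0.02498108, 0.15703289]), 'tool_rot': array([2.08858645e-01, 3.13433417e+00, 4.02273827e-05]), 'ft_force': array([-0.51219343,  0.61185217,  0.91643008]), 'torque': array([-0.00646593, -0.00861242,  0.03968151]), 'grip_force': 0.6021356879591622, 'grip_width': 0.11604652516109117}
```

View pics/c1.png

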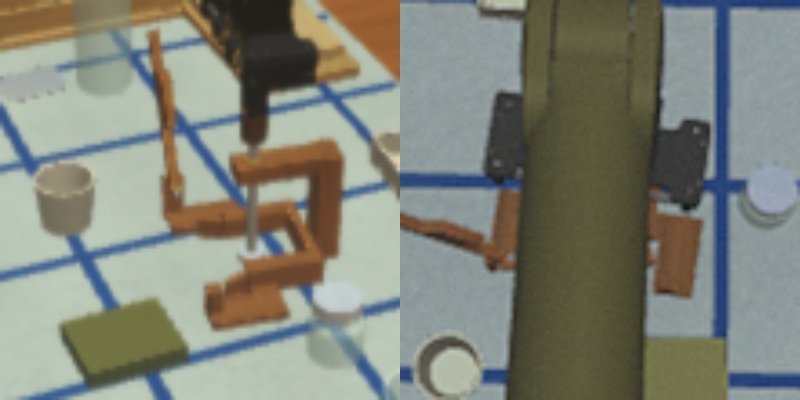

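The left half shows the fingertips over the knob at about (255,120), with the knob's lower part still visible at (257,130). I'll check by projection where the tips should be and whether the knob was caught.

Run:
```python
from h import *
s=lambda f,P:((proj(f,P)-[200,140])*[400/110,400/105]).round(0)
for P in [(.6235,.025,.157),(.623,.026,.19),(.623,.026,.156),(.623,.026,.13),(.623,.026,.006)]: print(P,s("side1",P))
st=ctrl.get_state();print(st["grip_width"],st["grip_force"])
for n in("side0","side1"):
    p=load(n)[0].astype(int);print(n);print(p[163:182,268:273].sum(2))
```

```text
(0.6235, 0.025, 0.157) [250. 135.]
(0.623, 0.026, 0.19) [250. 107.]
(0.623, 0.026, 0.156) [250. 135.]
(0.623, 0.026, 0.13) [249. 157.]
(0.623, 0.026, 0.006) [247. 254.]
0.10493209877388719 0.6799037057135138
side0
[[268 249 300 296 296]
 [399 281 290 307 301]
 [517 409 360 412 412]
 [504 487 483 497 507]
 [337 287 288 347 418]
 [197 183 184 200 222]
 [182 180 176 176 177]
 [173 177 177 175 170]
 [140 146 150 148 154]
 [140 143 149 147 152]
 [139 145 148 147 155]
 [139 146 150 149 166]
 [140 144 147 148 175]
 [150 147 150 160 231]
 [200 170 183 252 373]
 [324 246 276 415 492]
 [329 283 305 345 396]
 [288 286 308 305 307]
 [299 297 316 308 284]]
side1
[[107 107 105 104 104]
 [108 105 104 105 108]
 [105 104 105 106 112]
 [108 108 108 107 116]
 [108 106 107 107 114]
 [111 108 109 107 110]
 [118 110 111 115 117]
 [120 117 128 136 139]
 [137 141 145 145 155]
 [141 149 152 148 155]
 [141 148 152 148 157]
 [143 148 153 150 171]
 [143 147 153 149 181]
 [150 150 154 164 239]
 [208 175 186 262 391]
 [339 255 287 434 514]
 [347 295 320 362 413]
 [301 298 321 319 321]
 [313 311 332 323 297]]
```

Emit:
carry_out:
  steps:
    - [0,0,0,0,0,0,0.1]
    - [0,0,0,0,0,0,0.1]
    - [0,0,0,0,0,0,0.1]

```text
time: 4.25
position: [0.6235, 0.025, 0.157]
tool_rot: [0.209, 3.134, 0.0]
ft_force: [0.1, -0.0, 2.2]
grip_width: 0.1
grip_force: 0.9
```

Run:
```python
from h import *
s=ctrl.get_state(); print(s["position"],s["tool_rot"],s["ft_force"])
w=ctrl.get_image("wrist")
i=cv2.cvtColor(w["pixels"],cv2.COLOR_RGB2BGR)[100:300,140:380];cv2.imwrite("pics/w2.png",cv2.resize(i,(720,600)))
```

```text
[0.62347497 0.0250141  0.15703499] [2.08906651e-01 3.13434022e+00 1.42091499e-04] [ 0.06106289 -0.00749372  2.20536531]
```

View pics/w2.png

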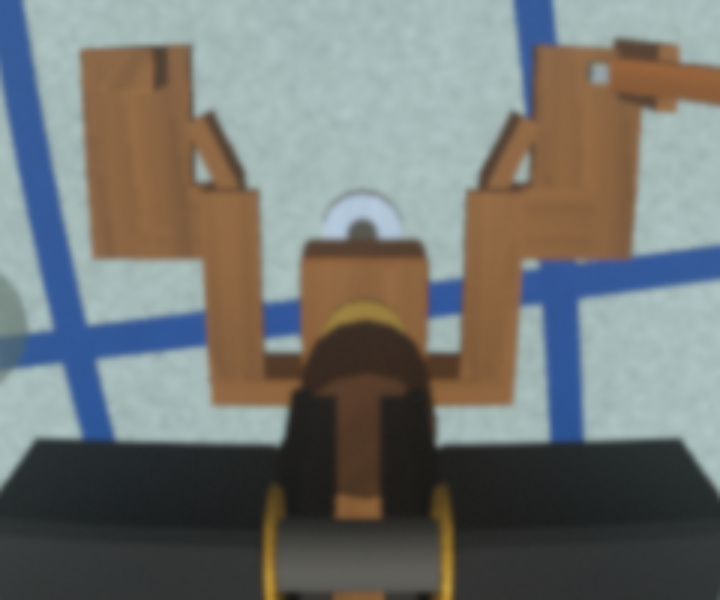

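The wrist crop shows the shut fingertips at about (335–383,390) sitting on the knob's top face rather than around it, so the real tips are about 3 cm short of the TCP. I'll open, go lower and grip again.

Emit:
carry_out:
  steps:
    - [0,0,0,0,0,1,0.7]
    - [0,0,0,0,0,2,0.7]
    - [0,0,0,0,0,2,0.7]
    - [0,0,0,0,0,2,0.7]
    - [0,0,0,0,0,2,0.7]
    - [0,0,0,0,0,2,0.7]
    - [0,0,0,0,0,2,0.7]
    - [0,0,0,0,0,2,0.7]
    - [0,0,0,0,0,0,0.7]
    - [0,0,0,0,0,-1,0.7]
    - [0,0,0,0,0,-1.8,0.7]
    - [0,0,0,0,0,-1.8,0.7]

```text
time: 5.5
position: [0.6224, 0.0251, 0.1375]
tool_rot: [-0.209, -3.132, 0.001]
ft_force: [0.3, -0.9, -1.0]
grip_width: 0.701
grip_force: 0.0
```

Emit:
carry_out:
  steps:
    - [0,0,0,0,0,0,0.1]
    - [0,0,0,0,0,0,0.1]
    - [0,0,0,0,0,0,0.1]
    - [0,0,0,0,0,0,0.1]
    - [0,0,0,0,0,0,0.1]
    - [0,0,0,0,0,0,0.1]
    - [0,0,0,0,0,0,0.1]
    - [0,0,0,0,0,0,0.1]
    - [0,0,0,0,0,0,0.1]
    - [0,0,0,0,0,0,0.1]
  squeeze: 15

```text
time: 6.5
position: [0.6238, 0.0266, 0.1392]
tool_rot: [0.207, 3.134, 0.003]
ft_force: [1.3, 4.8, 1.4]
grip_width: 0.338
grip_force: 15.0
```

Emit:
carry_out:
  steps:
    - [0,0,0,0,0.1,0.5,0.1]
    - [0,0,0,0,0.1,1,0.1]
    - [0,0,0,0,0.1,1.5,0.1]
    - [0,0,0,0,0.1,2,0.1]
    - [0,0,0,0,0.1,2.5,0.1]
    - [0,0,0,0,0.1,3,0.1]
    - [0,0,0,0,0.1,3.5,0.1]
    - [0,0,0,0,0.1,4,0.1]
    - [0,0,0,0,0.1,4.5,0.1]
    - [0,0,0,0,0.1,4.5,0.1]
    - [0,0,0,0,0.1,4.5,0.1]

```text
time: 7.6
position: [0.6238, 0.0265, 0.1845]
tool_rot: [0.208, 3.134, 0.001]
ft_force: [1.2, 4.4, 2.1]
grip_width: 0.341
grip_force: 15.0
```

Run:
```python
from h import *
s=ctrl.get_state(); print(s["position"],s["ft_force"],s["grip_width"])
grab("side","side2");p=load("side2")[0].astype(int)
for n in("side0","side2"):
    print(n,load(n)[0].astype(int)[195:214,262:274:3].sum(2).T.tolist())
for z in (.0,.006,.05,.055):print(z,proj("side2",(.623,.026,z)))
```

```text
[0.62376424 0.02653037 0.18445137] [1.22846443 4.42576562 2.1299603 ] 0.3408452261334945
side0 [[293, 290, 279, 219, 205, 203, 214, 322, 518, 539, 542, 537, 536, 532, 531, 530, 526, 494, 395], [295, 289, 253, 213, 203, 209, 244, 393, 523, 536, 521, 487, 404, 470, 520, 511, 419, 315, 253], [267, 267, 262, 260, 261, 263, 267, 292, 299, 305, 358, 508, 534, 344, 296, 286, 230, 208, 189], [282, 258, 221, 213, 215, 216, 268, 401, 517, 569, 574, 559, 457, 317, 298, 283, 223, 207, 203]]
side2 [[308, 302, 294, 231, 215, 215, 224, 339, 540, 561, 567, 561, 556, 555, 552, 552, 549, 517, 416], [405, 434, 320, 252, 224, 221, 256, 413, 545, 556, 557, 557, 555, 558, 556, 535, 437, 331, 265], [317, 383, 517, 492, 362, 275, 325, 542, 556, 553, 554, 557, 529, 380, 315, 299, 243, 217, 199], [567, 592, 588, 499, 371, 240, 285, 438, 538, 555, 557, 549, 478, 332, 312, 297, 235, 219, 212]]
0.0 [267.90129183 207.82889571]
0.006 [267.92841725 206.64295573]
0.05 [268.13044149 197.81033284]
0.055 [268.15375046 196.79125044]
```

Emit:
carry_out:
  steps:
    - [0,0,0,0,0,0,0.7]
    - [0,0,0,0,0,0,0.7]
    - [0,0,0,0,0,0,0.7]
    - [0,0,0,0,0,0,0.7]
    - [0,0,0,0,0,2,0.7]
    - [0,0,0,0,0,5,0.7]
    - [0,0,0,0,0,8,0.7]
    - [0,0,5,-2,-2,8,0.7]
    - [0,0,13,-5,-5,8,0.7]
    - [0,0,21,-8,-8,8,0.7]
    - [0,0,29,-11,-11,8,0.7]
    - [0,0,37,-14,-14,8,0.7]

```text
time: 8.85
position: [0.4816, -0.1157, 0.2636]
tool_rot: [0.804, -3.036, 0.0]
ft_force: [0.4, 0.1, 0.1]
grip_width: 0.697
grip_force: 0.0
```

Emit:
carry_out:
  steps:
    - [0,0,8,-1,-1,-3,0.7]
    - [0,0,16,-2,-2,-6,0.7]
    - [0,0,24,-3,-2.4,-9,0.7]
    - [0,0,32,-4.2,-2.4,-12,0.7]
    - [0,0,40,-4.2,-2.4,-15,0.7]
    - [0,0,48,-4.2,-2.4,-17,0.7]
    - [0,0,53,-4.2,-2.4,-18,0.7]
    - [0,0,53,-4.2,-2.4,-18,0.7]
    - [0,0,53,-4.2,-2.4,-18,0.7]

```text
time: 9.75
position: [0.4373, -0.0827, 0.0745]
tool_rot: [1.968, -2.387, 0.115]
ft_force: [0.6, -0.7, 0.3]
grip_width: 0.698
grip_force: 0.0
```

Run:
```python
from h import *
s=ctrl.get_state(); print(s["time"],s["position"],s["tool_rot"],s["ft_force"],s["joint_positions"])
grab("top","top3")
w=ctrl.get_image("wrist")
a=cv2.cvtColor(w["pixels"],cv2.COLOR_RGB2BGR); b=cv2.resize(cv2.imread(f"pics/{grab('side','side3')}.png")[140:260,180:320],(600,514))
cv2.imwrite("pics/w3.png",np.hstack([cv2.resize(a,(400,300)),cv2.resize(b,(400,300))]))
```

```text
9.75 [ 0.43732403 -0.08265969  0.07446859] [ 1.9677689  -2.38695176  0.11535733] [ 0.62297019 -0.69112564  0.2749199 ] [-1.30471993 -0.30060493  1.2392813   2.13223125  0.41093143  1.13856096
  2.69102734]
```

View pics/w3.png

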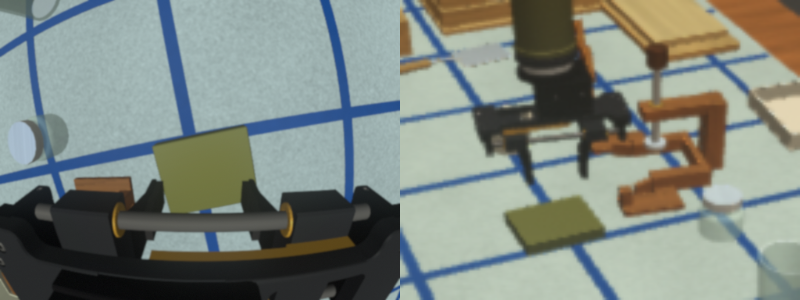

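The left half (wrist) shows the slab beyond the fingers. The right half (side) shows the gauge foot lifted clear of the rails and the open gripper above the slab. Joints 2, 3 and 7 are at their limits, so I'll unwind the yaw the other way.

Emit:
carry_out:
  steps:
    - [0,0,-8,0.5,0,3,0.7]
    - [0,0,-16,1,0,6,0.7]
    - [0,0,-24,2,0,9,0.7]
    - [0,0,-32,3,0,12,0.7]
    - [0,0,-40,4,0,13,0.7]
    - [0,0,-48,5,0,13,0.7]
    - [0,0,-56,6,0,13,0.7]
    - [0,0,-64,6,0,13,0.7]
    - [0,0,-72,6,0,13,0.7]
    - [0,0,-80,6,0,13,0.7]
    - [0,0,-88,6,0,13,0.7]
    - [0,0,-96,6,0,13,0.7]

```text
time: 11.1
position: [0.4988, -0.0882, 0.2066]
tool_rot: [-0.481, -3.02, 0.028]
ft_force: [0.3, -0.0, -0.6]
grip_width: 0.696
grip_force: 0.0
```

Emit:
carry_out:
  steps:
    - [0,0,-8,0,0,0,0.7]
    - [0,0,-16,0,0,0,0.7]
    - [0,0,-24,0,0,0,0.7]
    - [0,0,-32,0,0,0,0.7]
    - [0,0,-40,0,0,0,0.7]
    - [0,0,-48,0,0,0,0.7]
    - [0,0,-56,0,0,0,0.7]
    - [0,0,-64,0,0,0,0.7]
    - [0,0,-72,0,0,0,0.7]
    - [0,0,-80,0,0,0,0.7]
    - [0,0,-80,0,0,0,0.7]
    - [0,0,-80,0,0,0,0.7]

```text
time: 12.3
position: [0.4988, -0.0872, 0.2064]
tool_rot: [-2.304, -2.021, -0.064]
ft_force: [0.0, 0.5, -0.6]
grip_width: 0.701
grip_force: 0.0
```

```bash
cat >> h.py <<'E'
def to(pos,tooly_deg,tilt=0,axis=(0,1,0)):
    "print turn (deg) and shift (cm) from now to TCP pos, tool down with tool y at yaw tooly_deg, then tilted (deg) about world axis"
    s=ctrl.get_state();a=np.deg2rad((tooly_deg+90)/2);G=Ro.from_rotvec(np.deg2rad(tilt)*np.array(axis))*Ro.from_rotvec(np.pi*np.array([np.cos(a),np.sin(a),0]))
    d=(G*Ro.from_rotvec(s["tool_rot"]).inv()).as_rotvec()
    print("t",round(s["time"],2),"pos",s["position"].round(4),"rot",s["tool_rot"].round(3),"F",s["ft_force"].round(1),"q",s["joint_positions"].round(2).tolist())
    print("turn",np.rad2deg(d).round(1),"shift",((np.array(pos)-s["position"])*100).round(2))
E
python3 - <<'E'
from h import *
to((.44,-.137,.08),-7.6)
E
```

```text
t 12.3 pos [ 0.4988 -0.0872  0.2064] rot [-2.304 -2.021 -0.064] F [ 0.   0.5 -0.6] q [-1.0, 0.03, 1.22, 1.78, -0.11, 1.39, 0.12]
turn [-4.8 -1.1 -0.1] shift [ -5.88  -4.98 -12.64]
```

Emit:
carry_out:
  steps:
    - [-2,0,0,-1,-2,0,0.7]
    - [-4,-1,0,-2,-4,-1,0.7]
    - [-4.8,-1.1,0,-4,-5,-3,0.7]
    - [-4.8,-1.1,0,-5.9,-5.5,-6,0.7]
    - [-4.8,-1.1,0,-5.9,-5.5,-9,0.7]
    - [-4.8,-1.1,0,-5.9,-5.5,-12,0.7]
    - [-4.8,-1.1,0,-5.9,-5.5,-12.6,0.7]
    - [-4.8,-1.1,0,-5.9,-5.5,-12.6,0.7]
    - [-4.8,-1.1,0,-5.9,-5.5,-12.6,0.7]

```text
time: 13.2
position: [0.4407, -0.1415, 0.0811]
tool_rot: [2.361, 2.07, -0.0]
ft_force: [0.9, 0.5, 0.4]
grip_width: 0.701
grip_force: 0.0
```

Run:
```python
from h import *
to((.44,-.14,-.015),-7.6)
```

```text
t 13.2 pos [ 0.4407 -0.1415  0.0811] rot [ 2.361  2.07  -0.   ] F [0.9 0.5 0.4] q [-0.96, -0.06, 1.21, 2.06, 0.06, 1.1, 0.09]
turn [ 0.   0.  -0.1] shift [-0.07  0.15 -9.61]
```

Emit:
carry_out:
  steps:
    - [0,0,0,0,0,-2,0.7]
    - [0,0,0,0,0,-4,0.7]
    - [0,0,0,0,0,-6,0.7]
    - [0,0,0,0,0,-7,0.7]
    - [0,0,0,0,0,-8,0.7]
    - [0,0,0,0,0,-9,0.7]
    - [0,0,0,0,0,-9.6,0.7]
    - [0,0,0,0,0,-10,0.7]
    - [0,0,0,0,0,-10,0.7]
    - [0,0,0,0,0,-10,0.7]

```text
time: 14.2
position: [0.4403, -0.1408, -0.0196]
tool_rot: [-2.362, -2.071, -0.001]
ft_force: [-0.3, 0.8, 0.2]
grip_width: 0.702
grip_force: 0.0
```

Run:
```python
from h import *
to((.445,-.005,-.02),-7.6)
grab("top","top4");b=cv2.imread(f"pics/{grab('side','side4')}.png")[190:270,190:300]
a=cv2.imread("pics/top4.png")[120:270,190:320]
cv2.imwrite("pics/c4.png",np.hstack([cv2.resize(a,(400,462)),cv2.resize(b,(400,462))]))
```

```text
t 14.2 pos [ 0.4403 -0.1408 -0.0196] rot [-2.362e+00 -2.071e+00 -1.000e-03] F [-0.3  0.8  0.2] q [-0.76, 0.27, 1.11, 2.15, -0.31, 0.89, 0.41]
turn [-0.   0.  -0.1] shift [ 0.47 13.58 -0.04]
```

View pics/c4.png

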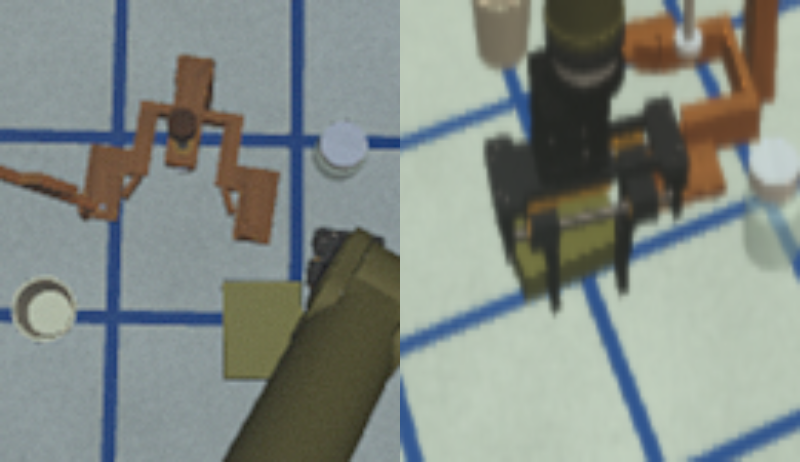

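The top crop shows the gripper at the slab's right side, with the slab at (262,330). The side crop shows both fingertips just above the table beside the slab. I'll push left along fixture +y.

Emit:
carry_out:
  steps:
    - [0,0,0,0.2,1.4,0,0.7]
    - [0,0,0,0.4,2.8,0,0.7]
    - [0,0,0,0.55,4.2,0,0.7]
    - [0,0,0,0.75,5.6,0,0.7]
    - [0,0,0,0.95,7,0,0.7]
    - [0,0,0,1.1,8.4,0,0.7]
    - [0,0,0,1.3,9.8,0,0.7]
    - [0,0,0,1.45,11,0,0.7]
    - [0,0,0,1.6,12,0,0.7]
    - [0,0,0,1.7,12.6,0,0.7]
    - [0,0,0,1.7,13,0,0.7]
    - [0,0,0,1.7,13,0,0.7]

```text
time: 15.5
position: [0.4572, -0.0104, -0.0199]
tool_rot: [-2.362, -2.071, -0.001]
ft_force: [1.6, -1.4, 0.6]
grip_width: 0.701
grip_force: 0.8
```

```bash
cat >> h.py <<'E'
O=np.array([.623,.0265]);YAW=-.132;RF=np.array([[np.cos(YAW),-np.sin(YAW)],[np.sin(YAW),np.cos(YAW)]])
F=lambda p:RF.T@(np.array(p)[:2]-O)
Wd=lambda x,y:O+RF@np.array([x,y])
def slab(f):
    p=load(f)[0].astype(int);h=cv2.cvtColor(load(f)[0],cv2.COLOR_RGB2HSV)
    m=cv2.inRange(h,(24,60,75),(38,200,200)); c=max(cv2.findContours(m,0,1)[0],key=lambda c:cv2.contourArea(c))
    return m
E
python3 - <<'E'
from h import *
to((*Wd(-.172,-.0545),-.02),-7.6)
print(F(ctrl.get_state()["position"]))
grab("top","top5");grab("side","side5")
a=cv2.imread("pics/top5.png")[120:270,190:320];b=cv2.imread("pics/side5.png")[180:270,170:300]
cv2.imwrite("pics/c5.png",np.hstack([cv2.resize(a,(400,462)),cv2.resize(b,(400,280)).repeat(1,0) if 0 else cv2.resize(b,(400,462))]))
E
```

```text
t 15.5 pos [ 0.4572 -0.0104 -0.0199] rot [-2.362e+00 -2.071e+00 -1.000e-03] F [ 1.6 -1.4  0.6] q [-1.04, 0.24, 1.1, 2.16, -0.28, 0.89, 0.09]
turn [-0.   0.  -0.1] shift [-1.19  0.55 -0.01]
[-0.15946437 -0.05839946]
```

View pics/c5.png

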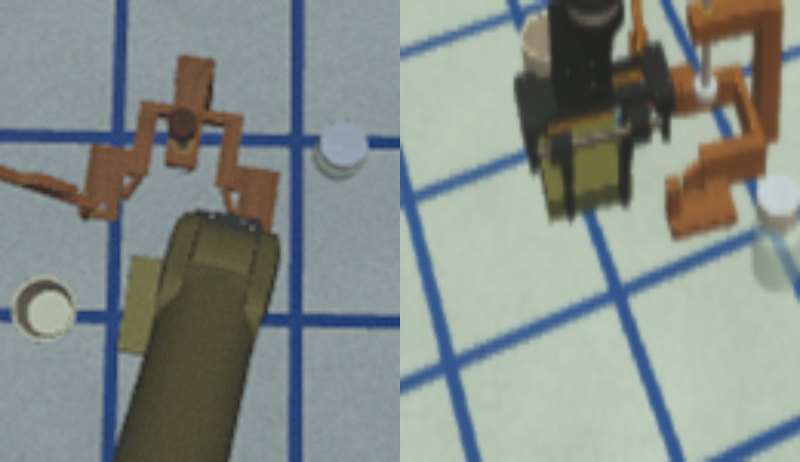

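The top crop shows the slab's free left edge running from (131,255) to (119,352), now parallel to the fixture, with the tub at (44,308) untouched. From here I measure numerically.

```bash
cat > m.py <<'E'
from h import *
# slab edges in a top image: olive mask within a window, edge points, line fits in fixture frame
def olive(f,u0,u1,v0,v1):
    h=cv2.cvtColor(load(f)[0],cv2.COLOR_RGB2HSV);m=np.zeros(h.shape[:2],np.uint8)
    m[v0:v1,u0:u1]=cv2.inRange(h,(26,60,80),(36,140,200))[v0:v1,u0:u1];return m
def leftedge(f,m):
    P=[]
    for v in range(m.shape[0]):
        c=np.flatnonzero(m[v]);
        if len(c)>5:P.append(F(on(f,c[0]-.0,v,.022)))
    return np.array(P)
E
python3 - <<'E'
from m import *
for f,w in (("top0",(270,300,195,250)),("top5",(225,245,200,240))):
    h=cv2.cvtColor(load(f)[0],cv2.COLOR_RGB2HSV)
    P=leftedge(f,olive(f,*w));
    if len(P)<5: print(f,len(P),h[215,w[0]:w[1]].tolist());continue
    Q=P[3:-3];k=np.polyfit(Q[:,0],Q[:,1],1);print(f,"slope",k[0],"y at -.172",np.polyval(k,-.172),"x range",P[:,0].min(),P[:,0].max(),"res",np.abs(Q[:,1]-np.polyval(k,Q[:,0])).max())
E
```

```text
top0 slope 0.1455062087257175 y at -.172 -0.10010714196788317 x range -0.2272849000945644 -0.12473594249691826 res 5.551115123125783e-17
top5 slope -0.0018221190910854379 y at -.172 0.03749919658945191 x range -0.21786670356898605 -0.11634505372526566 res 0.0017808494934106536
```

Emit:
carry_out:
  steps:
    - [0,0,0,0,0.3,0,0.7]
    - [0,0,0,0,0.5,0,0.7]
    - [0,0,0,0,0.5,0,0.7]
    - [0,0,0,0,-1,0,0.7]
    - [0,0,0,0,-3,0,0.7]
    - [0,0,0,0,-3,3,0.7]
    - [0,0,0,0,-3,6,0.7]
    - [0,0,0,-0.5,-3,9,0.7]
    - [0,0,7,-1,-3,12,0.7]
    - [0,0,14,-1,-2,13,0.7]
    - [0,0,22,-1,0,13,0.7]
    - [0,0,30,-1,2,13,0.7]

```text
time: 16.8
position: [0.4464, 0.011, 0.1104]
tool_rot: [-1.737, -2.614, -0.004]
ft_force: [0.2, 0.9, -0.9]
grip_width: 0.701
grip_force: 0.0
```

Emit:
carry_out:
  steps:
    - [0,0,8,0,1,0,0.7]
    - [0,0,16,0,2,0,0.7]
    - [0,0,24,0,3,0,0.7]
    - [0,0,32,0,4,0,0.7]
    - [0,0,40,0,4,0,0.7]
    - [0,0,48,0,4,0,0.7]
    - [0,0,56,0,4,0,0.7]
    - [0,0,60,0,4,0,0.7]
    - [0,0,60,0,4,0,0.7]
    - [0,0,60,0,4,0,0.7]

```text
time: 17.8
position: [0.4463, 0.0498, 0.1098]
tool_rot: [-0.208, -3.134, -0.0]
ft_force: [-0.2, -0.5, -0.2]
grip_width: 0.696
grip_force: 0.0
```

Run:
```python
from h import *
to((*Wd(-.265,0),.04),82.4,25,(.1316,.9913,0))
```

```text
t 17.8 pos [0.4463 0.0498 0.1098] rot [-0.208 -3.134 -0.   ] F [-0.2 -0.5 -0.2] q [-1.46, -0.26, 1.18, 2.06, 0.26, 1.2, 1.05]
turn [ 3.3 24.7 -0. ] shift [-8.6   1.16 -6.98]
```

Emit:
carry_out:
  steps:
    - [1.1,8,0,-1,0.2,0,0.7]
    - [2.2,16,0,-3,0.5,0,0.7]
    - [3.3,24.7,0,-5,1,0,0.7]
    - [3.3,24.7,0,-7,1.2,0,0.7]
    - [3.3,24.7,0,-8.6,1.2,0,0.7]
    - [3.3,24.7,0,-8.6,1.2,-2,0.7]
    - [3.3,24.7,0,-8.6,1.2,-4,0.7]
    - [3.3,24.7,0,-8.6,1.2,-6,0.7]
    - [3.3,24.7,0,-8.6,1.2,-7,0.7]
    - [3.3,24.7,0,-8.6,1.2,-7,0.7]
    - [3.3,24.7,0,-8.6,1.2,-7,0.7]

```text
time: 18.9
position: [0.361, 0.0612, 0.0403]
tool_rot: [-0.178, -2.701, -0.039]
ft_force: [0.0, -0.3, 0.9]
grip_width: 0.698
grip_force: 0.0
```

Run:
```python
from m import *
to((*Wd(-.265,0),-.018),82.4,25,(.1316,.9913,0))
f=grab("top","top6");h=cv2.cvtColor(load(f)[0],cv2.COLOR_RGB2HSV)
m=olive(f,215,300,185,250);n,l,st,c=cv2.connectedComponentsWithStats(m);print(st[1:][st[1:,4]>50].tolist())
P=leftedge(f,m);Q=P[3:-3];k=np.polyfit(Q[:,0],Q[:,1],1);print(k[0],np.polyval(k,-.17),P[:,0].min(),P[:,0].max())
```

```text
t 18.9 pos [0.361  0.0612 0.0403] rot [-0.178 -2.701 -0.039] F [ 0.  -0.3  0.9] q [-1.05, 0.43, 1.09, 1.98, -0.4, 1.44, 1.68]
turn [ 0.   0.1 -0.1] shift [-0.07  0.02 -5.83]
[[215, 185, 40, 65, 947]]
-0.056406869350223564 0.07640495156045507 -0.2788145819840802 -0.056210219868694275
```

Emit:
carry_out:
  steps:
    - [0,0,0,0,0,-2,0.7]
    - [0,0,0,0,0,-4,0.7]
    - [0,0,0,0,0,-5.2,0.7]
    - [0,0,0,0,0,-5.8,0.7]
    - [0,0,0,0,0,-5.8,0.7]
    - [0,0,0,1,-0.13,-5.8,0.7]
    - [0,0,0,2,-0.27,-5.8,0.7]
    - [0,0,0,3,-0.4,-5.8,0.7]
    - [0,0,0,4,-0.53,-5.8,0.7]
    - [0,0,0,5,-0.66,-5.8,0.7]
    - [0,0,0,6,-0.8,-5.8,0.7]
    - [0,0,0,6,-0.8,-5.8,0.7]

```text
time: 20.15
position: [0.4219, 0.0529, -0.0176]
tool_rot: [-0.178, -2.701, -0.039]
ft_force: [-3.6, 1.2, 6.1]
grip_width: 0.703
grip_force: 2.2
```

Run:
```python
from m import *
to((*Wd(-.2,0),-.02),82.4,0,(.1316,.9913,0)); print(F(ctrl.get_state()["position"]))
f=grab("top","top7");h=cv2.cvtColor(load(f)[0],cv2.COLOR_RGB2HSV)
def row(f,v,u0,u1): 
    h=cv2.cvtColor(load(f)[0],cv2.COLOR_RGB2HSV); return h[v,u0:u1].tolist()
for yv in range(178,240,4):
    m=cv2.inRange(h,(26,60,80),(36,140,200))[yv,205:300]; print(yv,''.join('#' if x else '.' for x in m))
f="side7";grab("side",f)
```

```text
t 20.15 pos [ 0.4219  0.0529 -0.0176] rot [-0.178 -2.701 -0.039] F [-3.6  1.2  6.1] q [-0.86, 0.64, 0.97, 1.86, -0.52, 1.41, 1.78]
turn [ -3.3 -24.8  -0.1] shift [ 0.29 -0.01 -0.24]
[-0.20286693 -0.00032847]
178 .......................##############..#......##...............................................
182 ..................#.#.######.#####.##..........................................................
186 ...............##.##################...........................................................
190 .............#.###################.............................................................
194 ...........#.#################.................................................................
198 .........#.##########.###.##...................................................................
202 ........#########...###.#..##..................................................................
206 ......#######.######.##.#......................................................................
210 ..#################............................................................................
214 ..############.#####...........................................................................
218 ######.########.##............####.............................................................
222 #########.##.#..............................##.................................................
226 #####..#####...................................................................................
230 .##########....................................................................................
234 #######.#......................................................................................
238 ###.##.........................................................................................
```

```bash
cat >> m.py <<'E'
def sideslab(f,x,show=True):
    "expected top corners for slab centre (x,0) in fixture; mask contour corners"
    C=[proj(f,(*Wd(x+a,b),.022)) for a,b in((.055,.045),(.055,-.045),(-.055,-.045),(-.055,.045))]
    print("exp",np.round(C,1).tolist())
    h=cv2.cvtColor(load(f)[0],cv2.COLOR_RGB2HSV);m=cv2.inRange(h,(24,70,75),(36,160,200))
    u0,v0=np.min(C,0).astype(int)-8;u1,v1=np.max(C,0).astype(int)+10
    if show:
        for v in range(v0,v1):print(v,u0,''.join('#' if x else '.' for x in m[v,u0:u1]))
E
python3 - <<'E'
from m import *
sideslab("side7",-.118)
E
```

```text
exp [[250.4, 199.6], [256.0, 211.9], [229.0, 216.0], [224.4, 203.4]]
191 216 .................................................
192 216 .................................................
193 216 .................................................
194 216 .................................................
195 216 .................................................
196 216 .................................................
197 216 .................................................
198 216 .................................................
199 216 .................................................
200 216 .................................................
201 216 ...............................#####.............
202 216 ...............................#####.............
203 216 ................................####.............
204 216 ................................#####............
205 216 ................................#####............
206 216 ..........#.....................######...........
207 216 ................................######...........
208 216 ...............................######
[... 240 characters left out ...]
....
213 216 ...............######################..#.........
214 216 ...............###############...................
215 216 ..............##########.........................
216 216 ..............###................###.............
217 216 ...........................#.....................
218 216 .....................#...........................
219 216 .................................................
220 216 .................................................
221 216 .................................................
222 216 .................................................
223 216 .................................................
224 216 .................................................
```

Emit:
carry_out:
  steps:
    - [-1,-7.4,0,1.38,-0.18,-0.1,0.7]
    - [-2,-14.9,0,2.8,-0.37,-0.2,0.7]
    - [-3,-22.3,0,4.15,-0.55,-0.3,0.7]
    - [-4,-29.7,0,5.5,-0.73,-0.3,0.7]
    - [-5,-37.2,0,6.7,-0.89,-0.2,0.7]
    - [-6,-44.6,0,7.95,-1.06,-0.1,0.7]
    - [-6,-44.6,0,7.95,-1.06,-0.1,0.7]
    - [-6,-44.6,0,7.95,-1.06,-0.1,0.7]

```text
time: 21.05
position: [0.5, 0.0438, -0.0191]
tool_rot: [0.183, 2.784, -0.029]
ft_force: [-2.1, -1.6, -0.5]
grip_width: 0.7
grip_force: 1.0
```

Run:
```python
from m import *
to((*Wd(-.055+.002,0),-.019),82.4,-20,(.1316,.9913,0)); print(F(ctrl.get_state()["position"]))
grab("side","side8");sideslab("side8",-.07)
```

```text
t 21.05 pos [ 0.5     0.0438 -0.0191] rot [ 0.183  2.784 -0.029] F [-2.1 -1.6 -0.5] q [-1.4, -0.08, 1.17, 2.38, 0.41, 0.5, 0.89]
turn [-0.1  0.2 -0.1] shift [ 7.04 -1.03  0.01]
[-0.12416643  0.0009554 ]
exp [[261.5, 198.0], [267.5, 210.1], [240.8, 214.2], [235.9, 201.7]]
190 227 ..................................................
191 227 ..................................................
192 227 ..................................................
193 227 ..................................................
194 227 ..................................................
195 227 ..................................................
196 227 ..................................................
197 227 ..................................................
198 227 ..................................................
199 227 .................................##...............
200 227 ..........................##########..............
201 227 ....................################..............
202 227 ...............######################.............
203 227 ................#####################.............
20
[... 477 characters left out ...]
 ..............###################..#..............
213 227 ..............############...###.#................
214 227 ..............#####...............................
215 227 ..................................................
216 227 .......................#..........................
217 227 ................#.................................
218 227 ..................................................
219 227 ..................................................
220 227 ..................................................
221 227 ..................................................
222 227 ..................................................
223 227 ..................................................
```

Emit:
carry_out:
  steps:
    - [0,0,0,0.8,-0.11,0,0.7]
    - [0,0,0,1.6,-0.21,0,0.7]
    - [0,0,0,2.4,-0.32,0,0.7]
    - [0,0,0,3.2,-0.43,0,0.7]
    - [0,0,0,4,-0.53,0,0.7]

```text
time: 21.6
position: [0.5413, 0.0367, -0.0189]
tool_rot: [0.185, 2.786, -0.037]
ft_force: [-3.2, 0.1, 3.0]
grip_width: 0.7
grip_force: 1.7
```

Emit:
carry_out:
  steps:
    - [0,0,0,0.6,-0.08,0,0.7]
    - [0,0,0,1.2,-0.16,0,0.7]
    - [0,0,0,1.8,-0.24,0,0.7]
    - [0,0,0,2.2,-0.29,0,0.7]
    - [0,0,0,2.5,-0.33,0,0.7]
    - [0,0,0,2.7,-0.36,0,0.7]

```text
time: 22.2
position: [0.5675, 0.0334, -0.019]
tool_rot: [0.184, 2.786, -0.036]
ft_force: [-4.5, 1.0, 3.8]
grip_width: 0.7
grip_force: 2.7
```

Run:
```python
from m import *
to((*Wd(-.055+.002,0),-.019),82.4,-20,(.1316,.9913,0)); print(F(ctrl.get_state()["position"]))
```

```text
t 22.2 pos [ 0.5675  0.0334 -0.019 ] rot [ 0.184  2.786 -0.036] F [-4.5  1.   3.8] q [-1.14, 0.21, 1.03, 2.23, -0.19, 0.47, 1.44]
turn [ 0.1  0.  -0. ] shift [0.3  0.01 0.  ]
[-0.05594777 -0.00046398]
```

Emit:
carry_out:
  steps:
    - [0,0,0,0.2,-0.03,0,0.7]
    - [0,0,0,0.4,-0.05,0,0.7]
    - [0,0,0,0.5,-0.07,0,0.7]

```text
time: 22.5
position: [0.5713, 0.0331, -0.0195]
tool_rot: [0.184, 2.788, -0.035]
ft_force: [-8.9, 0.7, 8.4]
grip_width: 0.703
grip_force: 4.7
```

Emit:
carry_out:
  steps:
    - [0,0,0,0.2,-0.03,0,0.7]
    - [0,0,0,0.3,-0.04,0,0.7]
    - [0,0,0,0.3,-0.04,0,0.7]

```text
time: 22.8
position: [0.5714, 0.0332, -0.0209]
tool_rot: [0.184, 2.794, -0.034]
ft_force: [-15.7, 1.8, 13.1]
grip_width: 0.7
grip_force: 8.0
```

Emit:
carry_out:
  steps:
    - [0,0,0,-1,0.13,0,0.7]
    - [0,0,0,-3,0.4,0,0.7]
    - [0,0,0,-5,0.66,2,0.7]
    - [0,0,0,-7,0.92,5,0.7]
    - [0,0,0,-8,1.06,9,0.7]
    - [1,7,0,-8,1.06,13,0.7]
    - [2,14,0,-8,1.06,17,0.7]
    - [2.6,19.8,0,-8,1.06,20,0.7]
    - [2.6,19.8,0,-8,1.06,23,0.7]
    - [2.6,19.8,0,-8,1.06,23,0.7]

```text
time: 23.8
position: [0.4998, 0.043, 0.2145]
tool_rot: [0.208, 3.125, -0.005]
ft_force: [0.2, 0.5, -0.2]
grip_width: 0.704
grip_force: 0.0
```

Run:
```python
from m import *
to((*Wd(-.055+.002,0),-.019),82.4)
grab("side","side9");sideslab("side9",0,True)
f=grab("top","top9");h=cv2.cvtColor(load(f)[0],cv2.COLOR_RGB2HSV)
m=cv2.inRange(h,(24,60,75),(38,160,200))
for v in range(160,205,2):print(v,''.join('#' if x else '.' for x in m[v,215:285]))
print("exp rear corners",proj(f,(*Wd(-.055,.045),.022)),proj(f,(*Wd(-.055,-.045),.022)))
tip=F(Wd(0,0))
s=ctrl.get_state();w=ctrl.get_image("wrist");np.savez("pics/w9.npz",p=w["pixels"],pos=s["position"],rv=s["tool_rot"])
```

```text
t 23.8 pos [0.4998 0.043  0.2145] rot [ 0.208  3.125 -0.005] F [ 0.2  0.5 -0.2] q [-1.29, -0.1, 1.1, 1.81, 0.1, 1.37, 1.22]
turn [0.2 0.5 0. ] shift [  7.07  -0.95 -23.35]
exp [[277.5, 195.7], [284.1, 207.5], [257.9, 211.6], [252.3, 199.4]]
187 244 ..................................................
188 244 ..................................................
189 244 ..................................................
190 244 ..................................................
191 244 ..................................................
192 244 ..................................................
193 244 ..................................................
194 244 ..................................................
195 244 ..................................................
196 244 ..................................................
197 244 ...............................####...............
198 244 .............................######...............
199 244 ................######......########..............
200 244 ..........##########################..............
201 244 ..........###############
[... 2244 characters left out ...]
###........................
190 ..#########.#########################.########........................
192 ...###################################.#######........................
194 ...#########.##################################.......................
196 ....########.#########################.########.......................
198 ....#########.#################################.......................
200 .....#######...################################.......................
202 .....########..###########################............................
204 ......###################################.#...........................
exp rear corners [233.97219171 186.60630828] [259.28068984 190.41018843]
```

Run:
```python
from h import *
# bottle cap (z .26) at 800-px (157,253); base ~ (190,278)
for (u,v,z) in [(157,253,.26),(192,280,.0)]: print(on("top0",u*.64,v*.64,z))
to((*Wd(-.072,.235),.235),82.4); to((*Wd(-.072,.235),.137),82.4)
# side: bar tip position now vs before (wood colour) 
a,b=load("side0")[0].astype(int),load("side9")[0].astype(int)
print(np.abs(a-b).sum(2)[145:160,238:250].max(), b[145:150,238:246].sum(2).tolist(),a[145:150,238:246].sum(2).tolist())
```

```text
[0.59969168 0.46086354 0.26      ]
[0.59734138 0.47609236 0.        ]
t 23.95 pos [0.4953 0.0433 0.2104] rot [ 2.050e-01  3.133e+00 -2.000e-03] F [-0.7 -0.5 -1. ] q [-1.29, -0.11, 1.09, 1.82, 0.1, 1.37, 1.23]
turn [ 0.1  0.1 -0.1] shift [ 8.73 22.56  2.46]
t 23.95 pos [0.4953 0.0433 0.2104] rot [ 2.050e-01  3.133e+00 -2.000e-03] F [-0.7 -0.5 -1. ] q [-1.29, -0.11, 1.09, 1.82, 0.1, 1.37, 1.23]
turn [ 0.1  0.1 -0.1] shift [ 8.73 22.56 -7.34]
442 [[117, 116, 114, 114, 112, 114, 112, 113], [114, 109, 109, 106, 107, 106, 104, 101], [102, 100, 101, 102, 103, 102, 101, 101], [101, 103, 101, 101, 103, 104, 102, 102], [101, 104, 103, 103, 104, 101, 100, 103]] [[308, 317, 316, 331, 349, 355, 418, 424], [382, 418, 426, 466, 510, 506, 526, 526], [518, 521, 504, 491, 488, 444, 527, 538], [532, 524, 431, 333, 313, 362, 524, 538], [535, 522, 381, 302, 277, 327, 525, 542]]
```

Emit:
carry_out:
  steps:
    - [0,0,0,0,0,2,0]
    - [0,0,0,1,2,4,0]
    - [0,0,0,2.5,6,4,0]
    - [0,0,0,4,10,4,0]
    - [0,0,0,5.5,14,4,0]
    - [0,0,0,7,18,4,0]
    - [0,0,0,8.3,21.5,4,0]
    - [0,0,0,8.7,22.6,4,0]
    - [0,0,0,8.7,22.6,4,0]
    - [0,0,0,8.7,22.6,1,0]
    - [0,0,0,8.7,22.6,-2,0]
    - [0,0,0,8.7,22.6,-5,0]

```text
time: 25.15
position: [0.5821, 0.2664, 0.1607]
tool_rot: [0.211, 3.133, -0.001]
ft_force: [1.0, 0.5, -0.2]
grip_width: 0.009
grip_force: 0.0
```

Emit:
carry_out:
  steps:
    - [0,0,0,0,0,-2,0]
    - [0,0,0,0,0,-2,0]
    - [0,0,0,0,0,-2,0]

```text
time: 25.45
position: [0.5823, 0.2675, 0.1419]
tool_rot: [0.209, 3.133, -0.002]
ft_force: [0.8, 0.5, 0.3]
grip_width: 0.006
grip_force: 0.0
```

Run:
```python
from h import *
to((*Wd(-.072,.03),.137),82.4);print(F(ctrl.get_state()["position"]))
```

```text
t 25.45 pos [0.5823 0.2675 0.1419] rot [ 2.090e-01  3.133e+00 -2.000e-03] F [0.8 0.5 0.3] q [-1.21, 0.47, 0.99, 1.57, -0.4, 1.32, 1.27]
turn [0.1 0.1 0. ] shift [ -2.67 -20.18  -0.49]
[-0.07207809  0.2335328 ]
```

Emit:
carry_out:
  steps:
    - [0,0,0,-0.2,-1.5,-0.3,0]
    - [0,0,0,-0.4,-3,-0.3,0]
    - [0,0,0,-0.6,-4.5,-0.3,0]
    - [0,0,0,-0.8,-6,-0.3,0]
    - [0,0,0,-1,-7.5,-0.3,0]
    - [0,0,0,-1.2,-9,-0.3,0]
    - [0,0,0,-1.4,-10.5,-0.3,0]

```text
time: 26.15
position: [0.5677, 0.1622, 0.1376]
tool_rot: [0.207, 3.134, -0.005]
ft_force: [0.7, 0.4, 0.6]
grip_width: 0.005
grip_force: 0.1
```

Emit:
carry_out:
  steps:
    - [0,0,0,-0.2,-1.5,0,0]
    - [0,0,0,-0.4,-3,0,0]
    - [0,0,0,-0.6,-4.5,0,0]
    - [0,0,0,-0.8,-6,0,0]
    - [0,0,0,-1,-7.5,0,0]
    - [0,0,0,-1.25,-9.4,0,0]
    - [0,0,0,-1.25,-9.4,0,0]

```text
time: 26.85
position: [0.5555, 0.0661, 0.1382]
tool_rot: [0.214, 3.133, -0.004]
ft_force: [-0.5, -0.8, -0.1]
grip_width: 0.004
grip_force: 0.0
```

Run:
```python
from h import *
to((*Wd(-.072,.09),.30),82.4);print(F(ctrl.get_state()["position"]))
f=grab("side","side10");grab("top","top10")
h=cv2.cvtColor(load(f)[0],cv2.COLOR_RGB2HSV);m=cv2.inRange(h,(6,90,60),(17,220,220))
for v in range(140,225,2):print(v,''.join('#' if x else '.' for x in m[v,235:300]))
for a in (2.2,1.2,1.0,.6,.3,0):print(a,proj(f,(*Wd(-.066,.09-.18*np.cos(a)),.045+.18*np.sin(a))).round())
```

```text
t 26.85 pos [0.5555 0.0661 0.1382] rot [ 0.214  3.133 -0.004] F [-0.5 -0.8 -0.1] q [-1.12, 0.27, 1.11, 1.78, -0.26, 1.25, 1.49]
turn [0.2 0.1 0.2] shift [ 0.8   5.91 16.18]
[-0.07215001  0.03035762]
140 .....................................................############
142 .......................................................##########
144 .........................................................########
146 .......................#...................................######
148 .............................................................####
150 ...........................#...................................##
152 ............................##...................................
154 .............................##.....................####.........
156 .........#............................#......#...................
158 ..............................#########....................#####.
160 ...............................########..........#########.......
162 ................................#################................
164 ................................#.#####..................
[... 1502 characters left out ...]
.............######################...........
210 ................................######################...........
212 .............................#########################...........
214 .......................##..#####################.................
216 ......................####################.......................
218 ......................#####################......................
220 ......................######################.....................
222 .......................#####################.....................
224 .......................#############.............................
2.2 [241. 147.]
1.2 [251. 162.]
1.0 [253. 170.]
0.6 [256. 187.]
0.3 [258. 201.]
0 [258. 214.]
```

Emit:
carry_out:
  steps:
    - [0,0,0,0.2,1,2,0]
    - [0,0,0,0.2,1,5,0]
    - [0,0,0,0.2,1,9,0]
    - [0,0,0,0.2,1,13,0]
    - [0,0,0,0.2,1,14,0]
    - [0,0,0,0.2,1,14,0]
    - [0,0,0,0.2,1,14,0]
    - [0,0,0,0.2,1,14,0]
    - [0,0,0,0.2,1,14,0]

```text
time: 27.85
position: [0.557, 0.0803, 0.2765]
tool_rot: [-0.206, -3.134, 0.005]
ft_force: [-0.4, 0.2, 0.3]
grip_width: 0.005
grip_force: 0.0
```

Run:
```python
from h import *
to((*Wd(0,0),.28),82.4)
f=grab("side","side11");grab("top","top11")
h=cv2.cvtColor(load(f)[0],cv2.COLOR_RGB2HSV);m=cv2.inRange(h,(6,90,60),(17,220,220))
for v in range(164,226,2):print(v,''.join('#' if x else '.' for x in m[v,235:300]))
```

```text
t 27.85 pos [0.557  0.0803 0.2765] rot [-0.206 -3.134  0.005] F [-0.4  0.2  0.3] q [-1.19, 0.18, 1.14, 1.56, -0.16, 1.51, 1.4]
turn [ 0.2 -0.1 -0.1] shift [ 6.6  -5.38  0.35]
164 ................................#.######.........................
166 .................................####............................
168 .................................................................
170 .................................................................
172 .................................................................
174 .................................................................
176 .................................................................
178 ..............................................############.......
180 ...............................#....#######################......
182 .............................####....######################......
184 .............................##############################......
186 ..........#####...............################....#########......
188 ..........#####................#.##................########......
190 ..........#
[... 544 characters left out ...]

206 .................######.......................############.......
208 ..................#####.........######################...........
210 ...................#####........######################...........
212 ...................######....#########################...........
214 .....................#####.#####################.................
216 ......................####################.......................
218 ......................#####################......................
220 ......................######################.....................
222 ......................######################.....................
224 .......................#############.............................
```

Emit:
carry_out:
  steps:
    - [0,0,0,2,-1.6,0,0]
    - [0,0,0,4.5,-3.6,0,0]
    - [0,0,0,6.6,-5.3,0,0]
    - [0,0,0,6.6,-5.3,-2,0]
    - [0,0,0,6.6,-5.3,-4,0]
    - [0,0,0,6.6,-5.3,-5.5,0]
    - [0,0,0,6.6,-5.3,-6.5,0]
    - [0,0,0,6.6,-5.3,-6.5,0]

```text
time: 28.75
position: [0.6228, 0.0277, 0.2115]
tool_rot: [-0.205, -3.134, 0.004]
ft_force: [-0.4, -0.5, 0.6]
grip_width: 0.005
grip_force: 0.0
```

Emit:
carry_out:
  steps:
    - [0,0,0,0,0,-0.4,0]
    - [0,0,0,0,0,-0.8,0]
    - [0,0,0,0,0,-1.2,0]
    - [0,0,0,0,0,-1.4,0]
    - [0,0,0,0,0,-1.4,0]

```text
time: 29.25
position: [0.6239, 0.0273, 0.199]
tool_rot: [0.206, 3.133, -0.003]
ft_force: [-0.9, 0.3, 1.3]
grip_width: 0.001
grip_force: 0.2
```

Emit:
carry_out:
  steps:
    - [0,0,0,0,0,-0.3,0]
    - [0,0,0,0,0,-0.6,0]
    - [0,0,0,0,0,-0.9,0]
    - [0,0,0,0,0,-1.2,0]
    - [0,0,0,0,0,-1.5,0]

```text
time: 29.75
position: [0.6239, 0.0273, 0.1837]
tool_rot: [0.206, 3.133, -0.003]
ft_force: [0.7, 0.6, 1.8]
grip_width: 0.007
grip_force: 1.3
```

Emit:
carry_out:
  steps:
    - [0,0,0,0,0,-0.2,0]
    - [0,0,0,0,0,-0.4,0]
    - [0,0,0,0,0,-0.5,0]
    - [0,0,0,0,0,-0.5,0]

```text
time: 30.15
position: [0.6237, 0.0272, 0.1787]
tool_rot: [0.206, 3.134, -0.004]
ft_force: [0.2, 0.4, 1.0]
grip_width: 0.006
grip_force: 0.5
```

Emit:
carry_out:
  steps:
    - [0,0,0,0,0,-0.15,0]
    - [0,0,0,0,0,-0.3,0]
    - [0,0,0,0,0,-0.4,0]
    - [0,0,0,0,0,-0.4,0]

```text
time: 30.55
position: [0.6237, 0.0272, 0.1747]
tool_rot: [0.206, 3.133, -0.004]
ft_force: [0.6, 0.9, 1.6]
grip_width: 0.007
grip_force: 0.5
```

Emit:
carry_out:
  steps:
    - [0,0,0,0,0,-0.1,0]
    - [0,0,0,0,0,-0.2,0]
    - [0,0,0,0,0,-0.2,0]

```text
time: 30.85
position: [0.6237, 0.0272, 0.1738]
tool_rot: [0.206, 3.133, -0.003]
ft_force: [-1.7, 1.4, 6.7]
grip_width: 0.002
grip_force: 3.5
```

Run:
```python
from h import *
s=ctrl.get_state();print(s["position"],s["ft_force"])
grab("side","side12")
for n in("side0","side11","side12"):
    b=load(n)[0].astype(int).sum(2); print(n);print(b[186:212:1,266:272].T)
for z in (.05,.022,.006):print(z,proj("side12",(.623,.026,z)).round(1))
```

```text
[0.62373786 0.02721742 0.17377814] [-1.69989459  1.38976559  6.66667132]
side0
[[211 209 264 411 430 320 278 267 277 286 283 248 211 205 207 264 440 531
  570 569 548 406 367 449 488 393]
 [212 214 305 490 508 477 363 280 273 257 250 225 211 208 211 267 421 460
  481 504 558 495 331 285 312 294]
 [212 209 241 300 306 303 280 269 267 267 267 262 260 261 263 267 292 299
  305 358 508 534 344 296 286 230]
 [210 208 241 288 293 296 297 299 297 296 295 296 294 295 294 299 307 316
  321 358 484 534 340 299 290 250]
 [208 217 276 337 344 352 354 354 306 295 291 274 273 271 271 299 364 420
  448 476 556 499 328 297 284 237]
 [206 235 368 503 519 520 505 434 310 282 258 221 213 215 216 268 401 517
  569 574 559 457 317 298 283 223]]
side11
[[215 213 268 419 435 325 282 279 367 548 568 513 336 302 284 278 279 279
  279 279 279 280 281 276 274 278]
 [216 218 307 497 514 486 371 311 404 486 560 552 424 328 291 280 279 279
  279 279 280 281 286 253 253 279]
 [216 213 247 307 312 309 286 279 292 308 371 503 479 357 304 280 278 279
  280 279 280 284 297 299 287 237]
 [211 211 246 290 297 303 302 30
[... 316 characters left out ...]
 426 443 330 286 278 290 298 293 261 258 310 432 563 575 516
  354 316 287 285 289 281 281 283]
 [220 222 314 507 523 494 376 290 288 268 262 236 240 281 373 505 575 566
  417 334 287 289 293 259 257 284]
 [219 217 251 311 320 313 291 279 278 278 275 272 273 278 290 318 403 555
  440 356 304 290 303 304 293 240]
 [215 212 249 295 303 306 310 312 307 306 307 304 308 310 315 329 403 565
  481 372 306 294 307 311 301 261]
 [213 223 284 349 357 365 369 365 316 307 300 288 303 321 376 422 494 568
  454 379 283 289 305 308 296 248]
 [213 246 382 518 535 537 523 449 323 292 272 244 281 305 407 562 588 562
  412 422 306 294 305 309 293 231]]
0.05 [268.1 197.8]
0.022 [268.  203.5]
0.006 [267.9 206.6]
```

Emit:
carry_out:
  steps:
    - [0,0,0,0,0,0.5,0]
    - [0,0,0,0,0,2,0]
    - [0,0,0,0,0,5,0]
    - [0,0,0,0,0,8,0]
    - [0,0,0,-3,2,10,0]
    - [0,0,0,-6,4,10,0]
    - [0,0,0,-9,8,10,0]
    - [0,0,0,-10,12,10,0]
    - [0,0,0,-10,15,10,0]
    - [0,0,0,-10,15,10,0]

```text
time: 31.9
position: [0.5222, 0.1837, 0.2732]
tool_rot: [0.191, 3.135, -0.001]
ft_force: [-0.8, 0.1, -0.7]
grip_width: 0.004
grip_force: 0.0
```

Run:
```python
from m import *
s=ctrl.get_state();print(s["time"],s["position"],s["ft_force"])
grab("side","side13");f=grab("top","top13")
b=load("side13")[0].astype(int).sum(2);print(b[196:210,266:272].T)
h=cv2.cvtColor(load(f)[0],cv2.COLOR_RGB2HSV);w=cv2.inRange(h,(6,80,60),(17,220,220));o=cv2.inRange(h,(24,60,75),(38,160,200))
for v in range(150,205,2):print(v,''.join('w' if a else 'o' if c else '.' for a,c in zip(w[v,215:290],o[v,215:290])))
print([proj(f,(*Wd(*q[:2]),q[2])).round() .tolist() for q in((-.066,.09,.045),(-.066,-.09,.045),(-.055,.045,.022),(-.055,-.045,.022))])
a0,a1=load("side0")[0].astype(int),load("side13")[0].astype(int);d=(np.abs(a0-a1).sum(2)>150).astype(np.uint8)
n,l,st,c=cv2.connectedComponentsWithStats(d);print([x.tolist() for x in st[1:] if x[4]>25])
```

```text
31.9 [0.52223034 0.18374679 0.27323348] [-0.84070552  0.14099863 -0.68157709]
[[287 256 249 301 422 550 562 503 346 309 280 279 281 275]
 [254 232 238 273 365 491 560 552 407 325 279 281 286 249]
 [268 267 268 272 283 311 393 542 429 344 295 284 294 295]
 [299 298 299 302 309 318 394 553 468 363 296 284 298 299]
 [294 282 295 311 366 412 482 556 440 367 276 283 296 300]
 [265 237 275 300 396 548 574 549 400 407 298 287 296 298]]
150 ................................wwwwwwwwwwww...............................
152 ................................wwwwwwwwwww................................
154 .....................wwwwwwwwwwwwwwwwwwwww.................................
156 .....................wwwwwwwwwwwwwwwwwwwwwwww..............................
158 ....................wwwwwwoooo.ww...wwwwwwwwwwwwwwwwww.....................
160 ....................wwwwwwoooow.ww.w..wwwooooooowwwwww.....................
162 ....................wwwww.oooowwwwwww.ww.oooooo.wwwww......................
164 ...................wwwwwwooooo.wwwwwwwwwooooooo.wwwww......................
166 ...................wwww
[... 1313 characters left out ...]
...www.............
200 ...........................................................................
202 ...........................................................................
204 ...........................................................................
[[220.0, 187.0], [272.0, 194.0], [234.0, 187.0], [259.0, 190.0]]
[[133, 18, 112, 113, 3580], [119, 21, 9, 6, 33], [51, 22, 30, 116, 1134], [100, 57, 11, 30, 247], [118, 75, 7, 11, 32], [128, 94, 15, 7, 54], [107, 98, 6, 16, 66], [110, 146, 5, 26, 103], [240, 148, 9, 38, 128], [78, 150, 6, 23, 56], [118, 173, 8, 40, 77], [74, 185, 6, 24, 48], [251, 200, 26, 16, 192], [78, 210, 7, 14, 31], [234, 218, 18, 18, 178], [216, 221, 23, 19, 280]]
```

```bash
python3 -c "
from bench import ctrl
print(ctrl.close_job())"
```

```text
the job is handed in; nothing more can be done
None
```

The job is handed in: I lifted the gauge foot to about 50 mm, pushed the slab home against the back stop, tipped the gate down behind it and lowered the foot to rest on the slab at about 22 mm by the side camera; the bystanders are where they stood, and it took 32 s of the 67 s allowed.

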